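# Put the palette knife away blade first

### The arm

A 6-joint arm with a two-finger parallel gripper is mounted at the origin on a cart in front of the work surface, level with it; the furniture and walls round the work are solid. World frame = base frame: x ahead of the robot, y to its left, z up, the work surface at z = 0. Lengths are in mm, angles in rad, forces in N, time in s.
With the tool pointing down it reaches from about 275 to 1000 mm from the base axis. Payload 8.4 kg.
Tool frame: the origin (TCP) lies at the very end of the fingers, on their centre line; the grasp point (between the pads) lies 19 mm behind it; z points along the fingers, y is the line along which they close (so a half turn about z gives the same grasp; the last joint's range is limited). The gripper opens to 85 mm and grips with 20 to 120 N. Pads are 22 mm wide; open, the fingers measure 114 mm over their backs; the gripper's body (76 mm by 85 mm) begins 54 mm behind the grasp point. The pads swing forward as they close: fully open they stand 13 mm farther back than shut.
Start: joints at [1.157, 0.353, 1.633, -0, 1.155, -0.002], TCP at [250.161, 572.754, 231.281] pointing down, gripper open.
Joint ranges: [-2.63, 2.63], [-0.92, 2.1], [0.06, 2.66], [-1.3, 4.44], [0, 2.69], [-3.02, 3.02]. Speed limits (rad/s): [2.22, 2.22, 2.79, 3.14, 3.14, 3.14].

### API

Orientations are given as [roll, pitch, yaw] about the fixed x, y, z axes, in that order (R = Rz(yaw) Ry(pitch) Rx(roll)).
In Python, from rig import r, vision gives the robot as it stands. The module is installed in compiled form; this text tells all that it offers.
- The arm moves only by the tool play_rows, never from a script. Its argument "steps" is a list of rows, each an object with "delta_pos": the shift along the tool's x, y, z in cm, a list of three; "yaw": the turn about the tool's z in rad; "jaw": the opening in per cent of the stroke, from 0 (shut) to 100 (fully open). A call has exactly 8 rows; each row is the pose to reach, as a shift and turn from the pose commanded when the call began, along the tool's axes at that moment; what a row does not reach only later rows make up. A row lasts 1/10 s, in which the tool goes at most 50 mm and 8.59 degrees, less where a joint would pass 70% of its speed; a pose out of reach is approached as far as the arm can. A call with a gripper value outside its range is refused whole. The fingers move at their own pace and stop on an object; "grip_force" is the grip in N (left out, the last holds). Time passes only in rows, so rows that repeat a pose let the fingers close, or fill a call up. It gives the time, the measured TCP pose, the force, the opening and the grip force at its end, in the units of the state.
- r.sense(): the state, without advancing time (a new reading comes with each control period).
- vision.grab_frame(name): name is "scene" or "top" or "wrist"; returns (picture, depth): 480x640x3 uint8, red, green, blue; 480x640 float32, mm along the optical axis (not along the pixel's ray), 0 where there is no reading.
- vision.calibration(name): a dict with "mtx" (3x3 intrinsics, pixels), "extrinsics" (4x4, takes a point from camera to world coordinates). Camera axes: x right, y down, z forward; pixel columns grow to the right and rows downward; lengths in mm; the calibration is good to about 2 mm. A picture is of the moment at which its call begins: read the wrist's pose just before it. calibration takes no time and is no camera call; for the wrist camera it gives the pose at the moment of the call.
- r.sign_off(): hands the job in; it is judged then, once.
Trained networks look in the newest picture that a camera, given by its name, has taken for a name from the list of things; names that differ only in an ending like _2 or _b are one class to them, and where a whole thing is asked for, a point or a joint stands for the part that bears it (a point fixed in the world has none). Each returns a list of dicts, best first, with "conf" (0 to 1); they miss things now and then, are a little off and sometimes report something else, mostly with a low value. They report only what shows in the picture. A call takes as long as a camera call. They do not tell look-alikes from the thing itself.
- vision.cut_out(camera, thing): "region" (480x640 bool, what is visible of it) and "uv" ([column, row] in pixels, amid what is visible of it).
- vision.landmark_of(camera, thing): "uv" ([column, row] in pixels: a listed point, or the origin of a listed thing).
The state is a dict: "clock": time; "qpos": joint angles; "qvel": joint speeds; "joint_efforts": joint torques, N m; "eef_pos": TCP position; "tcp_rot": TCP orientation; "contact_force": force on the tool from outside, world axes, zero at the start; "wrist_torque": the same for the moment, N m; "opening": opening from 0.0 (shut) to 1.0 (fully open); "grasp_force": force on a finger pad.
Only numpy, scipy, OpenCV 4.12 (cv2) and the standard library are available. Lean on these libraries where they do the work, as an engineer would, in place of code of your own. Each camera call takes 0.05 s, during which the arm holds its last target. There are 200 camera calls.

### The job

The palette knife was left with its handle between the two black canisters and its blade sticking out towards you: draw it out by the blade, lay it flat on the open worktop well clear of the canisters and let go of it. Then take it by the handle instead, turn it round and put it away blade first in the empty wide middle slot of the wooden knife dock, pushed fully home so that the handle stops against the dock's front. Leave the canisters, the two knives already in the dock and the tin, salt shaker and spice jar where they stand.

Things in the scene. Friction and masses are not known exactly. Their poses are not given: they have to be found in the camera images.
- palette: Palette knife (blunt icing spatula), 240 mm long, 0.13 kg, lying flat. Its x axis points from handle to blade tip, z up; origin on its underside where the blade begins (x = 0). Dark wooden handle x = -120 to -10 mm, steel ferrule -10 to 0, blade 0 to 120; balances near x = -35 mm. At the start the handle lies between the canisters and the blade points roughly to the robot
- palette_handle (a point): middle of the palette knife's wooden handle (110 mm long, 24 mm wide, 21 mm in its front 50 mm, 17 mm thick, underside on the worktop), half-way up: x = -65 mm, 8.5 mm above the underside
- palette_blade (a point): place to pinch the palette knife's blade across its width (blunt steel, 120 mm long, 30 mm wide, 3 mm thick, standing 7 to 10 mm above the worktop when it lies flat): x = +75 mm, 45 mm from the tip, half-way through the thickness
- palette_collar (a point): front end of the palette knife's wooden handle, where the ferrule begins (x = -10 mm, 8.5 mm above the underside)
- palette_tip (a point): tip of the palette knife's blade (x = +120 mm, 8.5 mm above the underside)
- dock: Knife dock, fixed: low light-wood block, 147 mm deep (x), 196 wide (y), 38 high; origin at the centre of its underside. Its front (-x) face has three level, dark-lined slots, roofed, open only to the front. Middle slot empty, at y = 0. Side slots at y = -70 and +70 mm, 28 mm wide, hold knives whose 20 mm wide, 17 mm thick handles lie on the worktop up to 113 mm in front of the dock
- dock_mouth (a point): centre of the middle slot's opening in the dock's front face, 13.5 mm above the worktop; its x axis points straight into the slot. The slot is 42 mm wide and 134 mm deep, its floor 5 mm and its roof 22 mm above the worktop; a handle lying on the worktop stops against the floor's 5 mm front edge
- canister_1: matte black lidded canister, 100 mm diameter, 142 mm high, loose, 0.9 kg; origin at the centre of its underside. It stands on one side of the palette knife's handle
- canister_2: matte black lidded canister, 100 mm diameter, 136 mm high, loose, 0.9 kg; origin at the centre of its underside. It stands 150 mm (centre to centre) from the other, on the other side of the handle, leaving a gap of 50 mm
- paring_knife: small wooden-handled knife in the dock's +y side slot, handle to the front, loose; origin on its underside where the blade begins. A bystander
- utility_knife: wooden-handled knife in the dock's -y side slot, handle to the front, loose; origin on its underside where the blade begins. A bystander
- tea_tin: food tin, 57 mm diameter, 72 mm high, loose bystander; origin at the centre of its underside
- salt_shaker: salt shaker, 44 mm diameter, 90 mm high, loose bystander near the back; origin at the centre of its underside
- spice_jar: spice jar, 41 mm diameter, 105 mm high, loose bystander near the back; origin at the centre of its underside
Not all that is in view belongs to the job. What is shaped like the canister_1 but red is not meant.

How it is judged:
By the outcome, as a careful person would: the job done as asked, in the order asked, and still so for the second after the job is handed in, with the robot touching nothing.
It also fails if it takes over 64 s, if anything falls off the work surface, if the arm or the gripper's body presses on something with over 40 N, if the wrist force passes 120 N, or if a joint passes its speed limit or range.

## Working session

There is one attempt and no reset: what is moved stays moved. The work goes in short steps, Python scripts to look and compute and a tool call to move; the robot and the scene stay as the last step left them, time stands still between calls to the robot, and variables do not carry over. Pictures are saved under pics/ and viewed, at most 10 in all, crops included, and the job is handed in when it is done.

Besides the shell and the picture viewer there is one more tool, called after "Emit:" by a JSON object that holds its "api" and its "payload". play_rows: Moves the arm, as the interface text tells. Its arguments: {"type":"object","properties":{"steps":{"type":"array"},"grip_force":{"type":"number"}},"required":["steps"]}

```bash
mkdir -p pics
cat > h.py <<'E'
import numpy as np, cv2
from rig import r, vision
def world(cam,uv,d=None,z=None,cal=None):
    c=cal or vision.calibration(cam);K=np.array(c["mtx"]);T=np.array(c["extrinsics"])
    ray=np.linalg.inv(K)@[uv[0],uv[1],1]
    if d is not None: p=ray*d; return T[:3,:3]@p+T[:3,3]
    w=T[:3,:3]@ray; return T[:3,3]+w*(z-T[2,3])/w[2]
def proj(cam,P,cal=None):
    c=cal or vision.calibration(cam);K=np.array(c["mtx"]);T=np.linalg.inv(np.array(c["extrinsics"]))
    p=K@(T[:3,:3]@np.array(P)+T[:3,3]); return p[:2]/p[2]
E
python3 - <<'E'
from h import *
s=r.sense();print(s)
ims=[]
for c in ("scene","top"):
    im,d=vision.grab_frame(c);np.save(f"{c}_d.npy",d);np.save(f"{c}.npy",im)
    cv2.imwrite(f"pics/{c}0.png",im[:,:,::-1])
    print(c,np.round(vision.calibration(c)["extrinsics"],2).tolist(),vision.calibration(c)["mtx"])
    for n,z in (("palette_handle",8.5),("palette_blade",8.5),("palette_collar",8.5),("palette_tip",8.5),("dock_mouth",13.5),("dock",0),("canister_1",0),("paring_knife",0),("tea_tin",0),("salt_shaker",0),("spice_jar",0)):
        for o in vision.landmark_of(c,n)[:4]:
            print(n,round(o["conf"],2),np.round(o["uv"]),np.round(world(c,o["uv"],z=z)))
E
```

```text
{'clock': 0.0, 'qpos': array([ 1.15661127e+00,  3.53623978e-01,  1.63413291e+00,  1.45729410e-05,
        1.15518937e+00, -2.40882177e-03]), 'qvel': array([ 0.000166  ,  0.00056887,  0.00060413, -0.00260256,  0.00240248,
        0.00057255]), 'joint_efforts': array([ 1.60943488e-03, -6.05253053e+01, -3.42067838e+01,  1.21258527e-04,
        9.37673118e-03, -7.44152601e-06]), 'eef_pos': array([249.96017683, 572.32620714, 230.57729411]), 'tcp_rot': array([-3.14023908e+00, -1.65849581e-05,  2.72981052e+00]), 'contact_force': array([ 0.89377894,  0.19764131, -0.00705486]), 'wrist_torque': array([0.01033285, 0.03751045, 0.02806647]), 'grasp_force': 0.0, 'opening': 1.0010043660411754}
scene [[0.82, -0.42, 0.39, 242.0], [-0.57, -0.59, 0.57, -612.05], [-0.01, -0.69, -0.72, 821.8], [0.0, 0.0, 0.0, 1.0]] [[486.33013948   0.         323.55674431]
 [  0.         486.33013948 236.4878627 ]
 [  0.           0.           1.        ]]
palette_handle 0.59 [296. 188.] [722. 218.   8.]
palette_blade 0.76 [239. 209.] [566. 233.   8.]
palette_collar 0.63 [270. 196.] [649. 229.   9.]
palette_tip 0.79 [226
[... 740 characters left out ...]
243.39621505]
 [  0.           0.           1.        ]]
palette_handle 0.61 [220. 222.] [718. 224.   8.]
palette_blade 0.68 [214. 285.] [573. 228.   8.]
palette_collar 0.75 [216. 244.] [666. 231.   8.]
palette_tip 0.58 [212. 308.] [523. 227.   8.]
dock_mouth 0.69 [221. 254.] [643. 216.  14.]
dock_mouth 0.67 [449. 262.] [ 643. -287.   14.]
dock 0.96 [454. 232.] [ 715. -303.    0.]
canister_1 0.97 [154. 303.] [529. 356.   0.]
canister_1 0.87 [253. 224.] [716. 151.   0.]
canister_1 0.56 [192. 217.] [728. 293.   0.]
paring_knife 0.78 [416. 256.] [ 657. -218.    0.]
tea_tin 0.84 [325. 276.] [604. -15.   0.]
salt_shaker 0.76 [319. 196.] [788.   6.   0.]
spice_jar 0.64 [338. 195.] [793. -39.   0.]
```

View pics/scene0.png

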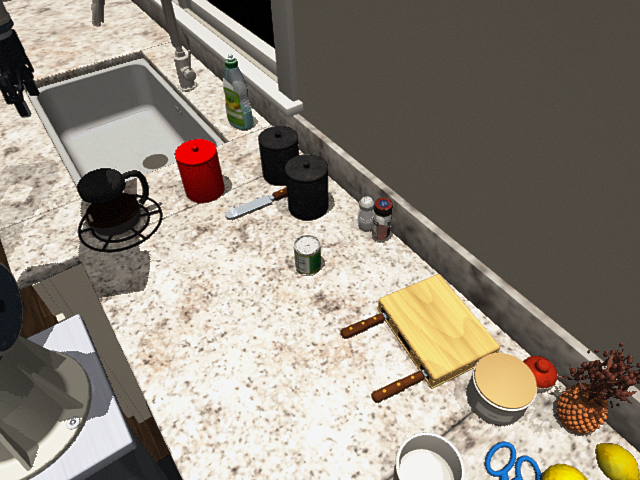

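Run:
```python
from h import *
im=np.load("top.npy")
cv2.imwrite("pics/top_crop.png",cv2.resize(im[150:360,110:510][:,:,::-1],None,fx=2,fy=2,interpolation=cv2.INTER_CUBIC))
```

```text
(no output)
```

View pics/top_crop.png

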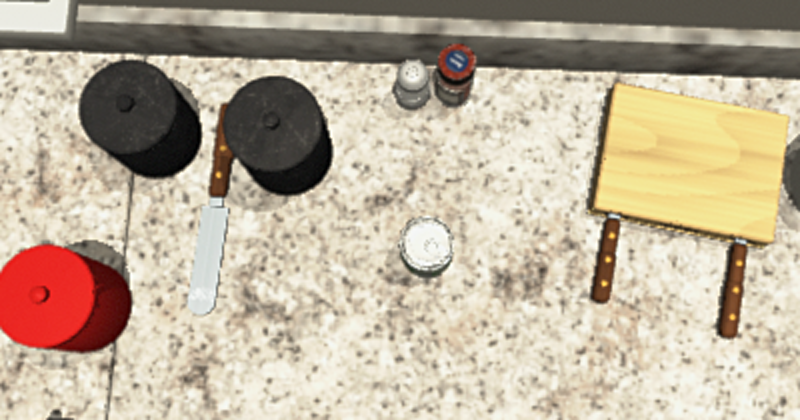

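The scene view shows the palette knife at about (255,205): blade towards the robot, handle between the black canisters at (279,155) and (307,187). In the top crop its blade runs from (202,312) to (218,197).

Look-alikes, in top-crop pixels:
- **Palette knife:** the dock knives' handles at (605,260) and (733,290). They are already in the dock, so not these.
- **Canisters:** the red one at (45,295), not meant.

I choose the steel blade at top pixel (212,285). The crop confirms it.

```bash
cat >> h.py <<'E'
def go(target,yaw=None):
    """print tool-frame delta (cm) and yaw to reach world TCP target/psi"""
    from scipy.spatial.transform import Rotation as Ro
    s=r.sense();R=Ro.from_euler("xyz",s["tcp_rot"]).as_matrix()
    d=R.T@(np.array(target)-s["eef_pos"])/10
    psi=np.arctan2(R[1,0],R[0,0])
    print("delta cm",np.round(d,2),"psi",round(psi,3),"toolyaw",None if yaw is None else round((psi-yaw+np.pi)%(2*np.pi)-np.pi,3))
E
python3 - <<'E'
from h import *
im,d=vision.grab_frame("top"); cal=vision.calibration("top")
hsv=cv2.cvtColor(im,cv2.COLOR_RGB2HSV)
o=vision.cut_out("top","palette_blade")
for q in o[:2]:
    m=q["region"];v,u=np.nonzero(m);print(q["conf"],q["uv"],m.sum())
    P=np.array([world("top",(a,b),z=8.5,cal=cal) for a,b in zip(u,v)])[:,:2]
    bl=P[P[:,0]<635]  # blade only
    print("blade x range",P.min(0),P.max(0))
    vx,vy,x0,y0=cv2.fitLine(bl.astype(np.float32),cv2.DIST_HUBER,0,.01,.01).ravel();print("line",vx,vy,x0,y0, "y@570",y0+(570-x0)*vy/vx)
    for xx in (540,560,580,600,620):
        k=P[abs(P[:,0]-xx)<3];print(xx,k[:,1].min(),k[:,1].max())
o=vision.cut_out("top","dock")[0];m=o["region"]
c=cv2.findContours(m.astype(np.uint8),0,2)[0];c=max(c,key=cv2.contourArea)
W=np.array([world("top",p[0],z=38,cal=cal)[:2] for p in c],np.float32)
print("dock rect",cv2.minAreaRect(W))
y=np.median(bl[:,1])
go([570,228,150],np.pi)
E
```

```text
0.9 [216.9, 268.6] 1102
blade x range [525.39419063 211.57154782] [760.93598172 248.43943481]
line 0.9972934 -0.07352477 579.6401 229.12698 y@570 229.83769
540 214.98269983400198 247.8431242666186
560 214.27356472423006 247.44922127753006
580 213.74393424830416 244.855824047204
600 213.21004005170738 242.2415984037822
620 212.6718304395726 241.42263008154148
dock rect ((706.9376831054688, -291.85089111328125), (201.09544372558594, 153.29701232910156), 80.6529541015625)
delta cm [-43.11 -18.79   8.13] psi 2.73 toolyaw -0.412
```

Emit:
{"api": "play_rows", "payload": {"steps": [{"delta_pos": [-4.5, -2, 0], "yaw": -0.1, "jaw": 100}, {"delta_pos": [-9, -4, 0], "yaw": -0.2, "jaw": 90}, {"delta_pos": [-13.5, -6, 0], "yaw": -0.338, "jaw": 80}, {"delta_pos": [-18, -8, 0], "yaw": -0.338, "jaw": 70}, {"delta_pos": [-22.5, -10, 0], "yaw": -0.338, "jaw": 65}, {"delta_pos": [-27, -12, 0], "yaw": -0.338, "jaw": 65}, {"delta_pos": [-31.5, -14, 0], "yaw": -0.338, "jaw": 65}, {"delta_pos": [-36, -16, 0], "yaw": -0.338, "jaw": 65}], "grip_force": 40}}

```text
clock: 2.15
eef_pos: [517.2, 280.4, 231.5]
tcp_rot: [3.141, 0.0, 3.068]
contact_force: [-0.1, 0.9, -0.2]
opening: 0.651
grasp_force: 0.0
```

Run:
```python
from h import *
go([570,230,100],3.068)
```

```text
delta cm [-5.63 -4.64 13.15] psi 3.068 toolyaw -0.0
```

Emit:
{"api": "play_rows", "payload": {"steps": [{"delta_pos": [-2, -2, 0], "yaw": 0, "jaw": 65}, {"delta_pos": [-4, -4, 2], "yaw": 0, "jaw": 65}, {"delta_pos": [-5.6, -4.6, 5], "yaw": 0, "jaw": 65}, {"delta_pos": [-5.6, -4.6, 9], "yaw": 0, "jaw": 65}, {"delta_pos": [-5.6, -4.6, 12], "yaw": 0, "jaw": 65}, {"delta_pos": [-5.6, -4.6, 13], "yaw": 0, "jaw": 65}, {"delta_pos": [-5.6, -4.6, 13], "yaw": 0, "jaw": 65}, {"delta_pos": [-5.6, -4.6, 13], "yaw": 0, "jaw": 65}]}}

```text
clock: 2.95
eef_pos: [569.3, 232.5, 102.6]
tcp_rot: [3.141, 0.001, 3.068]
contact_force: [0.7, 0.1, 0.8]
opening: 0.65
grasp_force: 0.0
```

Run:
```python
from h import *
s=r.sense();cal=vision.calibration("wrist");im,d=vision.grab_frame("wrist")
cv2.imwrite("pics/w1.png",im[:,:,::-1])
print(s["eef_pos"],s["qpos"],np.round(cal["extrinsics"],2).tolist())
for n in ("palette_blade","palette_tip","palette_collar"):
    for o in vision.landmark_of("wrist",n)[:2]: print(n,o["conf"],o["uv"],world("wrist",o["uv"],z=8.5,cal=cal))
print("blade pt px",proj("wrist",[570,230,8.5],cal))
go([570,230,2],3.068)
```

```text
[569.30894489 232.53183063 102.6141366 ] [ 3.85328554e-01  4.80940773e-01  1.75852978e+00 -4.05400969e-06
  9.00455551e-01 -1.11189652e+00] [[0.07, 0.95, 0.29, 494.83], [1.0, -0.07, -0.02, 238.14], [-0.0, 0.3, -0.96, 244.13], [0.0, 0.0, 0.0, 1.0]]
palette_blade 0.83 [305.4, 249.6] [571.2895789  227.01887193   8.5       ]
palette_tip 0.75 [305.2, 181.6] [525.49343664 230.59873234   8.5       ]
palette_collar 0.94 [309.5, 354.6] [653.64359333 223.41786729   8.5       ]
blade pt px [309.62870176 247.48667381]
delta cm [-0.06 -0.26 10.09] psi 3.068 toolyaw 0.0
```

View pics/w1.png

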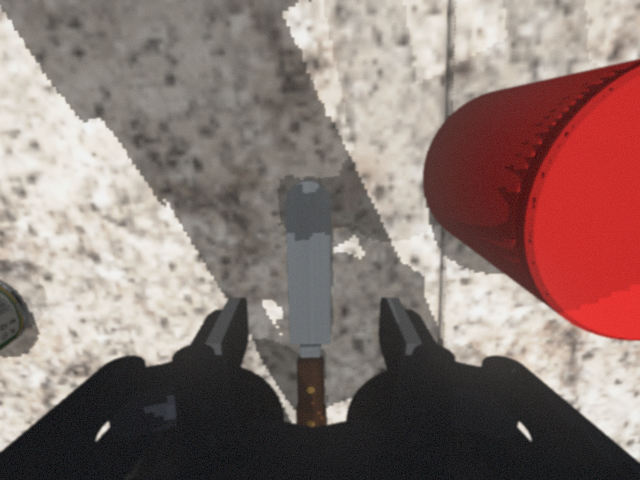

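The wrist view shows the blade centred at about (308,250), between the open fingers, with the tip at (308,182). The red canister on the right is clear of the fingers. I'll correct by 5 mm in y and descend.

Emit:
{"api": "play_rows", "payload": {"steps": [{"delta_pos": [0, -0.5, 3], "yaw": 0, "jaw": 65}, {"delta_pos": [0, -0.5, 6], "yaw": 0, "jaw": 65}, {"delta_pos": [0, -0.5, 9], "yaw": 0, "jaw": 65}, {"delta_pos": [0, -0.5, 10.1], "yaw": 0, "jaw": 60}, {"delta_pos": [0, -0.5, 10.1], "yaw": 0, "jaw": 50}, {"delta_pos": [0, -0.5, 10.1], "yaw": 0, "jaw": 30}, {"delta_pos": [0, -0.5, 10.1], "yaw": 0, "jaw": 15}, {"delta_pos": [0, -0.5, 10.1], "yaw": 0, "jaw": 15}]}}

```text
clock: 3.95
eef_pos: [569.1, 227.4, 1.7]
tcp_rot: [3.141, 0.002, 3.068]
contact_force: [1.7, -0.1, 0.2]
opening: 0.334
grasp_force: 39.4
```

Emit:
{"api": "play_rows", "payload": {"steps": [{"delta_pos": [0.6, 0, -0.05], "yaw": 0, "jaw": 15}, {"delta_pos": [1.8, 0, -0.05], "yaw": 0, "jaw": 15}, {"delta_pos": [3.4, 0, -0.05], "yaw": 0, "jaw": 15}, {"delta_pos": [5.2, 0, -0.05], "yaw": 0, "jaw": 15}, {"delta_pos": [7, 0, -0.05], "yaw": 0, "jaw": 15}, {"delta_pos": [8.8, 0, -0.05], "yaw": 0, "jaw": 15}, {"delta_pos": [10, 0, -0.05], "yaw": 0, "jaw": 15}, {"delta_pos": [10, 0, -0.05], "yaw": 0, "jaw": 15}], "grip_force": 60}}

```text
clock: 4.75
eef_pos: [466.0, 234.2, 0.8]
tcp_rot: [-3.141, -0.002, 3.069]
contact_force: [-0.9, -0.2, 2.3]
opening: 0.317
grasp_force: 59.1
```

Run:
```python
from h import *
im,d=vision.grab_frame("top")
cv2.imwrite("pics/top2.png",cv2.resize(im[150:400,110:510][:,:,::-1],None,fx=2,fy=2,interpolation=cv2.INTER_CUBIC))
for n in ("palette_handle","palette_collar","canister_1"):
    for o in vision.landmark_of("top",n)[:3]: print(n,o["conf"],o["uv"],world("top",o["uv"],z=0 if n[0]=='c' else 8.5))
```

```text
palette_handle 0.84 [215.5, 267.8] [611.76724758 226.50861557   8.5       ]
palette_handle 0.55 [255.9, 226.2] [709.73161052 143.74261289   8.5       ]
palette_collar 0.69 [206.8, 293.7] [553.98095519 240.59877753   8.5       ]
canister_1 0.69 [154.7, 307.9] [519.29268506 353.95979007   0.        ]
canister_1 0.61 [190.9, 218.3] [724.6134235  294.30603791   0.        ]
canister_1 0.57 [256.6, 224.4] [716.10759419 143.72111801   0.        ]
```

View pics/top2.png

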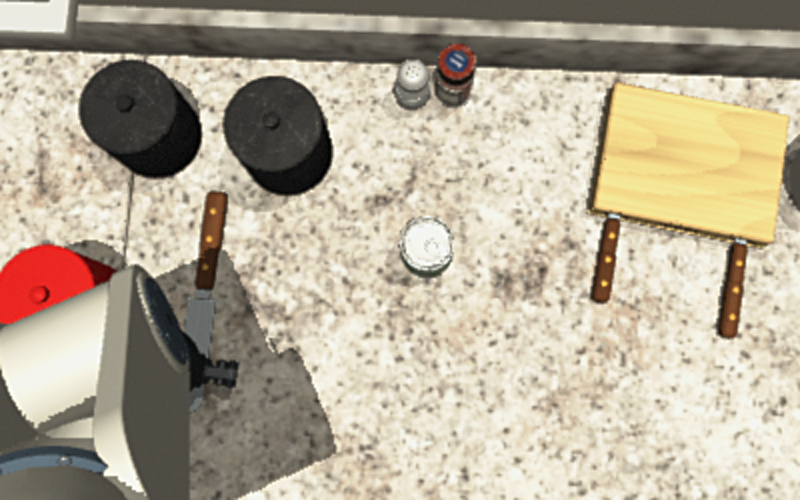

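The knife has followed by 100 mm. Its handle, from (215,195) to (205,285), is in front of the canisters, which haven't moved. I'll pull further, then slide it sideways onto open worktop.

Emit:
{"api": "play_rows", "payload": {"steps": [{"delta_pos": [1, 0, 0], "yaw": 0, "jaw": 15}, {"delta_pos": [3, 0, 0], "yaw": 0, "jaw": 15}, {"delta_pos": [5.5, -0.5, 0], "yaw": 0, "jaw": 15}, {"delta_pos": [8, -2, 0], "yaw": 0, "jaw": 15}, {"delta_pos": [9, -4.5, 0], "yaw": 0, "jaw": 15}, {"delta_pos": [9, -7, 0], "yaw": 0, "jaw": 15}, {"delta_pos": [9, -9.5, 0], "yaw": 0, "jaw": 15}, {"delta_pos": [9, -11, 0], "yaw": 0, "jaw": 15}]}}

```text
clock: 5.75
eef_pos: [370.1, 130.2, 0.8]
tcp_rot: [3.142, 0.0, 3.067]
contact_force: [0.7, 1.8, 0.2]
opening: 0.319
grasp_force: 59.2
```

Emit:
{"api": "play_rows", "payload": {"steps": [{"delta_pos": [0, 0, 0], "yaw": 0, "jaw": 15}, {"delta_pos": [0, 0, 0], "yaw": 0, "jaw": 35}, {"delta_pos": [0, 0, 0], "yaw": 0, "jaw": 55}, {"delta_pos": [0, 0, 0], "yaw": 0, "jaw": 65}, {"delta_pos": [0, 0, -1], "yaw": 0, "jaw": 65}, {"delta_pos": [0, 0, -4], "yaw": 0, "jaw": 65}, {"delta_pos": [0, 0, -8], "yaw": 0, "jaw": 65}, {"delta_pos": [0, 0, -12], "yaw": 0, "jaw": 65}]}}

```text
clock: 6.55
eef_pos: [369.9, 131.5, 122.5]
tcp_rot: [-3.141, -0.001, 3.068]
contact_force: [0.9, 0.6, 0.1]
opening: 0.653
grasp_force: 0.0
```

```bash
cat >> h.py <<'E'
def lms(cam,names,zs=8.5,k=1):
    cal=vision.calibration(cam)
    for n in names:
        for o in vision.landmark_of(cam,n)[:k]: print(n,round(o["conf"],2),np.round(o["uv"]),np.round(world(cam,o["uv"],z=zs,cal=cal),1))
E
python3 - <<'E'
from h import *
s=r.sense();print(s["eef_pos"],s["qpos"])
for c in("wrist","top"):
    im,d=vision.grab_frame(c);cv2.imwrite(f"pics/{c}3.png",im[:,:,::-1])
    lms(c,("palette_handle","palette_blade","palette_collar","palette_tip"))
E
```

```text
[369.91066533 131.47881669 122.52246308] [ 3.37678439e-01  1.49018584e-01  2.20618012e+00  1.33248784e-05
  7.87303329e-01 -1.15989590e+00]
palette_handle 0.59 [315. 396.] [516.8 123.9   8.5]
palette_blade 0.72 [313. 244.] [379.6 132.1   8.5]
palette_collar 0.64 [316. 341.] [462.7 128.3   8.5]
palette_tip 0.68 [310. 183.] [334.2 133.2   8.5]
palette_handle 0.69 [260. 316.] [510.9 122.4   8.5]
palette_blade 0.7 [251. 384.] [368.8 131.3   8.5]
palette_collar 0.62 [258. 339.] [462.6 122.9   8.5]
```

Emit:
{"api": "play_rows", "payload": {"steps": [{"delta_pos": [-4, 0, 0], "yaw": 0, "jaw": 65}, {"delta_pos": [-8, 0, 0], "yaw": 0, "jaw": 65}, {"delta_pos": [-12, 0.1, 1], "yaw": 0, "jaw": 60}, {"delta_pos": [-14.2, 0.1, 3], "yaw": 0, "jaw": 60}, {"delta_pos": [-14.2, 0.1, 5], "yaw": 0, "jaw": 60}, {"delta_pos": [-14.2, 0.1, 5], "yaw": 0, "jaw": 60}, {"delta_pos": [-14.2, 0.1, 5], "yaw": 0, "jaw": 60}, {"delta_pos": [-14.2, 0.1, 5], "yaw": 0, "jaw": 60}]}}

```text
clock: 7.85
eef_pos: [512.1, 122.0, 71.4]
tcp_rot: [3.142, 0.0, 3.068]
contact_force: [-0.5, -0.0, 0.7]
opening: 0.6
grasp_force: 0.0
```

Run:
```python
from h import *
s=r.sense();print(s["eef_pos"],s["qpos"])
im,d=vision.grab_frame("wrist");cv2.imwrite("pics/w4.png",im[:,:,::-1])
lms("wrist",("palette_handle","palette_blade","palette_collar","palette_tip"))
print(proj("wrist",[512,122,8.5]))
```

```text
[512.06138396 122.02086626  71.35375133] [ 2.31062903e-01  4.15969452e-01  1.96902945e+00  4.09155392e-05
  7.56391699e-01 -1.26623272e+00]
palette_handle 0.92 [314. 261.] [511.6 122.5   8.5]
palette_collar 0.84 [313. 165.] [455.6 126.2   8.5]
[313.15491211 261.34260986]
```

View pics/w4.png

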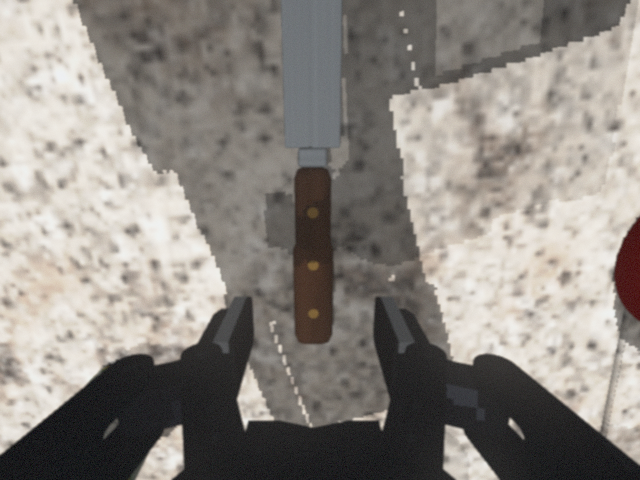

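The handle is upright at column 313, from (313,168) to (313,342), centred between the fingers, with the blade pointing up the picture. I'll grip it in the narrow front part, near the balance point, then lift.

Emit:
{"api": "play_rows", "payload": {"steps": [{"delta_pos": [1.8, 0, 2], "yaw": 0, "jaw": 60}, {"delta_pos": [1.8, 0, 4], "yaw": 0, "jaw": 60}, {"delta_pos": [1.8, 0, 6], "yaw": 0, "jaw": 60}, {"delta_pos": [1.8, 0, 6.9], "yaw": 0, "jaw": 50}, {"delta_pos": [1.8, 0, 6.9], "yaw": 0, "jaw": 30}, {"delta_pos": [1.8, 0, 6.9], "yaw": 0, "jaw": 10}, {"delta_pos": [1.8, 0, 6.9], "yaw": 0, "jaw": 5}, {"delta_pos": [1.8, 0, 6.9], "yaw": 0, "jaw": 5}], "grip_force": 70}}

```text
clock: 8.9
eef_pos: [494.9, 123.3, 2.5]
tcp_rot: [3.141, 0.001, 3.068]
contact_force: [0.3, -0.4, -0.5]
opening: 0.251
grasp_force: 68.6
```

Emit:
{"api": "play_rows", "payload": {"steps": [{"delta_pos": [0, 0, 0], "yaw": 0, "jaw": 5}, {"delta_pos": [0, 0, -0.5], "yaw": 0, "jaw": 5}, {"delta_pos": [0, 0, -1.5], "yaw": 0, "jaw": 5}, {"delta_pos": [0, 0, -3.5], "yaw": 0, "jaw": 5}, {"delta_pos": [0, 0, -6], "yaw": 0, "jaw": 5}, {"delta_pos": [0, 0, -9], "yaw": 0, "jaw": 5}, {"delta_pos": [0, 0, -11], "yaw": 0.1, "jaw": 5}, {"delta_pos": [0, 0, -12], "yaw": 0.2, "jaw": 5}]}}

```text
clock: 9.7
eef_pos: [495.3, 123.5, 124.7]
tcp_rot: [3.14, 0.003, 2.864]
contact_force: [-0.3, -0.4, -1.5]
opening: 0.251
grasp_force: 68.6
```

Run:
```python
from h import *
im,d=vision.grab_frame("wrist");cv2.imwrite("pics/w5.png",im[:,:,::-1])
s=r.sense();print(s["eef_pos"],s["wrist_torque"])
im,d=vision.grab_frame("top")
lms("top",("dock_mouth","palette_tip"),13.5,2)
cal=vision.calibration("top")
# dock via depth: roof pixels at z~38
v,u=np.mgrid[0:480,0:640]
K=np.array(cal["mtx"]);T=np.array(cal["extrinsics"])
ray=np.stack([(u-K[0,2])/K[0,0],(v-K[1,2])/K[1,1],np.ones_like(u)],-1)*d[...,None]
W=ray@T[:3,:3].T+T[:3,3]
m=(abs(W[...,2]-38)<8)&(W[...,0]>600)&(W[...,0]<810)&(W[...,1]<-150)&(W[...,1]>-420)&(d>0)
n,l,st,_=cv2.connectedComponentsWithStats(m.astype(np.uint8));i=1+st[1:,4].argmax()
P=W[l==i];print(np.median(P[:,2]),cv2.minAreaRect(P[:,:2].astype(np.float32)))
```

```text
[495.74654841 123.59022726 125.41449476] [ 0.00246394 -0.05437727 -0.01045955]
dock_mouth 0.73 [447. 261.] [ 645.4 -282.1   13.5]
38.66785466999386 ((710.60302734375, -296.5760498046875), (197.28773498535156, 148.4684295654297), 80.49066925048828)
```

View pics/w5.png

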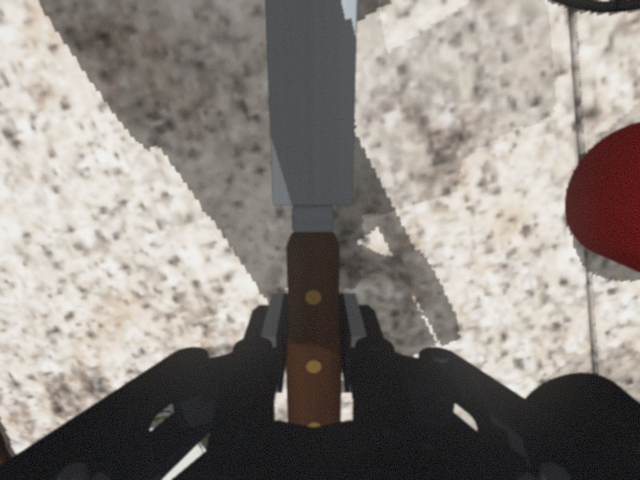

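The knife is held firmly and straight, with the handle between the pads at column 313 and the ferrule at (313,218). I'll carry it over towards the dock and turn it.

Emit:
{"api": "play_rows", "payload": {"steps": [{"delta_pos": [-0.3, -3, 0], "yaw": 0, "jaw": 5}, {"delta_pos": [-0.8, -8, 0], "yaw": 0, "jaw": 5}, {"delta_pos": [-1.4, -13, 0], "yaw": 0, "jaw": 5}, {"delta_pos": [-2, -18, 0], "yaw": 0, "jaw": 5}, {"delta_pos": [-2.6, -23, 0], "yaw": 0.1, "jaw": 5}, {"delta_pos": [-3.2, -28, 0], "yaw": 0.23, "jaw": 5}, {"delta_pos": [-3.8, -33, 0], "yaw": 0.36, "jaw": 5}, {"delta_pos": [-4.2, -37.6, 0], "yaw": 0.5, "jaw": 5}]}}

```text
clock: 10.7
eef_pos: [431.9, -252.0, 121.0]
tcp_rot: [-3.141, -0.001, 2.365]
contact_force: [0.8, -0.4, -1.3]
opening: 0.253
grasp_force: 68.8
```

Emit:
{"api": "play_rows", "payload": {"steps": [{"delta_pos": [0, 0, 0], "yaw": 0.14, "jaw": 5}, {"delta_pos": [0, 0, 0], "yaw": 0.28, "jaw": 5}, {"delta_pos": [0, 0, 0], "yaw": 0.42, "jaw": 5}, {"delta_pos": [0, 0, 0], "yaw": 0.56, "jaw": 5}, {"delta_pos": [0, 0, 0], "yaw": 0.7, "jaw": 5}, {"delta_pos": [0, 0, 0], "yaw": 0.84, "jaw": 5}, {"delta_pos": [0, 0, 0], "yaw": 0.98, "jaw": 5}, {"delta_pos": [0, 0, 0], "yaw": 1.12, "jaw": 5}]}}

```text
clock: 11.5
eef_pos: [432.3, -249.8, 120.8]
tcp_rot: [-3.14, -0.0, 1.245]
contact_force: [-0.2, 0.3, -0.5]
opening: 0.249
grasp_force: 68.9
```

Emit:
{"api": "play_rows", "payload": {"steps": [{"delta_pos": [0, 0, 0], "yaw": 0.14, "jaw": 5}, {"delta_pos": [0, 0, 0], "yaw": 0.28, "jaw": 5}, {"delta_pos": [0, 0, 0], "yaw": 0.42, "jaw": 5}, {"delta_pos": [0, 0, 0], "yaw": 0.56, "jaw": 5}, {"delta_pos": [0, 0, 0], "yaw": 0.7, "jaw": 5}, {"delta_pos": [0, 0, 0], "yaw": 0.84, "jaw": 5}, {"delta_pos": [0, 0, 0], "yaw": 0.98, "jaw": 5}, {"delta_pos": [0, 0, 0], "yaw": 1.12, "jaw": 5}]}}

```text
clock: 12.3
eef_pos: [432.3, -249.8, 120.8]
tcp_rot: [-3.14, 0.002, 0.125]
contact_force: [0.1, 0.8, -1.0]
opening: 0.251
grasp_force: 68.9
```

Run:
```python
from h import *
s=r.sense();print(s["eef_pos"],s["qpos"],s["opening"])
go([433,-250,50],-0.166)
```

```text
[ 432.34724412 -249.75802272  120.81545838] [-5.26841997e-01  3.03730416e-01  1.99511084e+00 -1.49196256e-05
  8.44691465e-01  9.19189743e-01] 0.25111687638598224
delta cm [0.07 0.04 7.08] psi 0.125 toolyaw 0.291
```

Emit:
{"api": "play_rows", "payload": {"steps": [{"delta_pos": [0, 0, 1], "yaw": 0.14, "jaw": 5}, {"delta_pos": [0, 0, 3], "yaw": 0.29, "jaw": 5}, {"delta_pos": [0, 0, 6], "yaw": 0.29, "jaw": 5}, {"delta_pos": [0, 0, 9], "yaw": 0.29, "jaw": 5}, {"delta_pos": [0, 0, 11], "yaw": 0.29, "jaw": 5}, {"delta_pos": [0, 0, 11.6], "yaw": 0.29, "jaw": 5}, {"delta_pos": [0, 0, 11.6], "yaw": 0.29, "jaw": 5}, {"delta_pos": [0, 0, 11.6], "yaw": 0.29, "jaw": 5}]}}

```text
clock: 13.1
eef_pos: [433.3, -250.3, 6.2]
tcp_rot: [3.141, -0.0, -0.161]
contact_force: [0.1, -0.6, -0.2]
opening: 0.251
grasp_force: 68.9
```

Run:
```python
from h import *
s=r.sense();print(s["eef_pos"],s["tcp_rot"])
for c in("wrist","top"):
    im,d=vision.grab_frame(c);cv2.imwrite(f"pics/{c}6.png",im[:,:,::-1])
    lms(c,("palette_collar","palette_tip","palette_blade"));lms(c,("dock_mouth",),13.5)
```

```text
[ 433.28860078 -250.2897635     6.21722883] [ 3.1414677e+00 -2.9016444e-04 -1.6139255e-01]
palette_collar 0.96 [315. 231.] [ 470.9 -257.     8.5]
palette_collar 0.63 [437. 342.] [ 470.5 -259.9    8.5]
palette_tip 0.64 [448. 284.] [ 595.4 -284.5    8.5]
palette_blade 0.69 [441. 301.] [ 558.4 -268.6    8.5]
dock_mouth 0.82 [449. 265.] [ 637.6 -285.5   13.5]
```

View pics/wrist6.png

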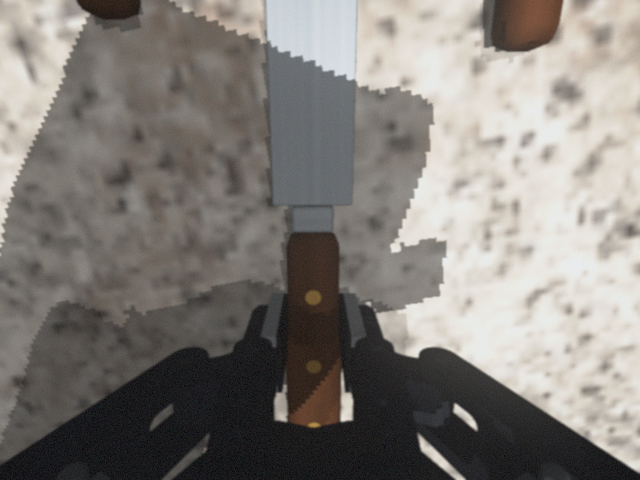

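The wrist view shows the knife at column 312, midway between the two dock knives' handles at columns 108 and 525. Position and yaw match the mouth to about 1 mm, so I'll lower it and start inserting.

Emit:
{"api": "play_rows", "payload": {"steps": [{"delta_pos": [0, 0, 0.3], "yaw": 0.005, "jaw": 5}, {"delta_pos": [0.5, 0, 0.3], "yaw": 0.005, "jaw": 5}, {"delta_pos": [1.5, 0, 0.3], "yaw": 0.005, "jaw": 5}, {"delta_pos": [2.5, 0, 0.3], "yaw": 0.005, "jaw": 5}, {"delta_pos": [3.5, 0, 0.3], "yaw": 0.005, "jaw": 5}, {"delta_pos": [4.5, 0, 0.3], "yaw": 0.005, "jaw": 5}, {"delta_pos": [5.5, 0, 0.3], "yaw": 0.005, "jaw": 5}, {"delta_pos": [6, 0, 0.3], "yaw": 0.005, "jaw": 5}]}}

```text
clock: 14.4
eef_pos: [493.7, -260.1, 2.9]
tcp_rot: [3.141, -0.001, -0.167]
contact_force: [1.5, 0.2, -1.0]
opening: 0.254
grasp_force: 68.9
```

Run:
```python
from h import *
s=r.sense();print(s["eef_pos"],s["tcp_rot"],s["contact_force"])
im,d=vision.grab_frame("wrist")
cv2.imwrite("pics/w7.png",im[:,:,::-1])
lms("wrist",("dock_mouth",),13.5);lms("wrist",("palette_collar",))
```

```text
[ 493.67055506 -260.1039482     2.85242911] [ 3.14130332e+00 -8.74111034e-04 -1.66873566e-01] [ 1.5473896   0.21958021 -1.0222061 ]
palette_collar 0.85 [313. 230.] [ 531.7 -266.4    8.5]
```

View pics/w7.png

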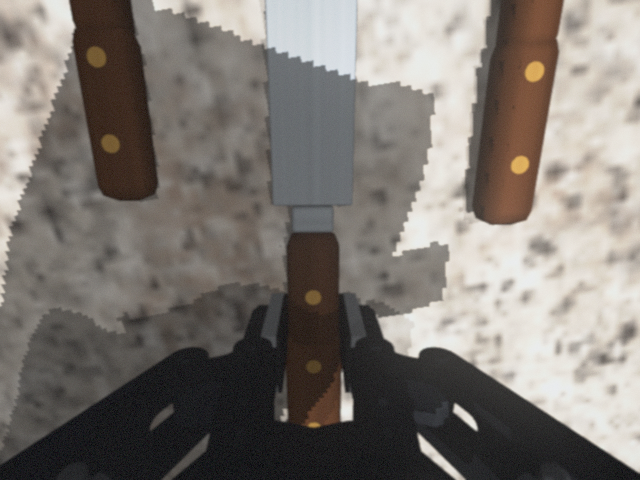

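The blade is entering with no contact force, and the neighbouring handles sit symmetrically at columns 128 and 505. I'll push on.

Emit:
{"api": "play_rows", "payload": {"steps": [{"delta_pos": [0.8, 0.05, 0], "yaw": 0, "jaw": 5}, {"delta_pos": [2, 0.1, 0], "yaw": 0, "jaw": 5}, {"delta_pos": [3.2, 0.1, 0], "yaw": 0, "jaw": 5}, {"delta_pos": [4.5, 0.1, 0], "yaw": 0, "jaw": 5}, {"delta_pos": [6, 0.1, 0], "yaw": 0, "jaw": 5}, {"delta_pos": [7.5, 0.1, 0], "yaw": 0, "jaw": 5}, {"delta_pos": [9, 0.1, 0], "yaw": 0, "jaw": 5}, {"delta_pos": [9.8, 0.1, 0], "yaw": 0, "jaw": 5}]}}

```text
clock: 15.35
eef_pos: [590.8, -277.5, 2.9]
tcp_rot: [3.141, -0.001, -0.167]
contact_force: [0.2, 0.2, -1.3]
opening: 0.252
grasp_force: 68.9
```

Emit:
{"api": "play_rows", "payload": {"steps": [{"delta_pos": [0.2, 0, 0], "yaw": 0, "jaw": 5}, {"delta_pos": [0.4, 0, 0], "yaw": 0, "jaw": 5}, {"delta_pos": [0.6, 0, 0], "yaw": 0, "jaw": 5}, {"delta_pos": [0.8, 0, 0], "yaw": 0, "jaw": 5}, {"delta_pos": [0.9, 0, 0], "yaw": 0, "jaw": 5}, {"delta_pos": [1, 0, 0], "yaw": 0, "jaw": 5}, {"delta_pos": [1, 0, 0], "yaw": 0, "jaw": 5}, {"delta_pos": [1, 0, 0], "yaw": 0, "jaw": 5}]}}

```text
clock: 16.15
eef_pos: [598.5, -278.8, 2.8]
tcp_rot: [-3.142, 0.0, -0.167]
contact_force: [0.4, -0.7, -1.2]
opening: 0.246
grasp_force: 68.9
```

Emit:
{"api": "play_rows", "payload": {"steps": [{"delta_pos": [0.1, 0, 0], "yaw": 0, "jaw": 5}, {"delta_pos": [0.1, 0, 0], "yaw": 0, "jaw": 5}, {"delta_pos": [0.2, 0, 0], "yaw": 0, "jaw": 5}, {"delta_pos": [0.2, 0, 0], "yaw": 0, "jaw": 5}, {"delta_pos": [0.3, 0, 0], "yaw": 0, "jaw": 5}, {"delta_pos": [0.3, 0, 0], "yaw": 0, "jaw": 5}, {"delta_pos": [0.3, 0, 0], "yaw": 0, "jaw": 5}, {"delta_pos": [0.3, 0, 0], "yaw": 0, "jaw": 5}]}}

```text
clock: 16.95
eef_pos: [600.2, -279.0, 2.4]
tcp_rot: [-3.141, 0.003, -0.167]
contact_force: [-5.4, 0.0, -0.3]
opening: 0.252
grasp_force: 68.9
```

Run:
```python
from h import *
im,d=vision.grab_frame("wrist")
cv2.imwrite("pics/w8.png",im[:,:,::-1])
lms("wrist",("palette_collar",))
```

```text
(no output)
```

View pics/w8.png

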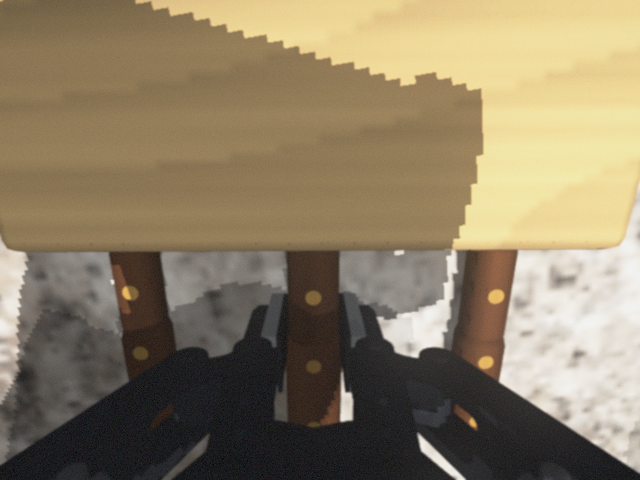

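The handle now runs under the dock's front edge at (313,250) and a contact force of 5 N has appeared. I'll press a little more to confirm the stop.

Emit:
{"api": "play_rows", "payload": {"steps": [{"delta_pos": [0.1, 0, 0], "yaw": 0, "jaw": 5}, {"delta_pos": [0.1, 0, 0], "yaw": 0, "jaw": 5}, {"delta_pos": [0.2, 0, 0], "yaw": 0, "jaw": 5}, {"delta_pos": [0.2, 0, 0], "yaw": 0, "jaw": 5}, {"delta_pos": [0.3, 0, 0], "yaw": 0, "jaw": 5}, {"delta_pos": [0.3, 0, 0], "yaw": 0, "jaw": 5}, {"delta_pos": [0.3, 0, 0], "yaw": 0, "jaw": 5}, {"delta_pos": [0.3, 0, 0], "yaw": 0, "jaw": 5}]}}

```text
clock: 17.85
eef_pos: [600.3, -278.9, 2.1]
tcp_rot: [-3.14, 0.008, -0.167]
contact_force: [-15.9, 0.8, 7.8]
opening: 0.257
grasp_force: 69.5
```

Emit:
{"api": "play_rows", "payload": {"steps": [{"delta_pos": [-0.2, 0, 0], "yaw": 0, "jaw": 5}, {"delta_pos": [-0.3, 0, 0], "yaw": 0, "jaw": 30}, {"delta_pos": [-0.3, 0, 0], "yaw": 0, "jaw": 40}, {"delta_pos": [-0.3, 0, 0], "yaw": 0, "jaw": 50}, {"delta_pos": [-0.3, 0, 0], "yaw": 0, "jaw": 55}, {"delta_pos": [-0.3, 0, 0], "yaw": 0, "jaw": 55}, {"delta_pos": [-0.3, 0, -1], "yaw": 0, "jaw": 55}, {"delta_pos": [-0.3, 0, -3], "yaw": 0, "jaw": 55}]}}

```text
clock: 18.65
eef_pos: [600.5, -278.8, 32.1]
tcp_rot: [-3.141, 0.003, -0.167]
contact_force: [0.2, 0.3, -0.3]
opening: 0.553
grasp_force: 0.0
```

Emit:
{"api": "play_rows", "payload": {"steps": [{"delta_pos": [0, 0, -3], "yaw": 0, "jaw": 55}, {"delta_pos": [0, 0, -6], "yaw": 0, "jaw": 55}, {"delta_pos": [0, 0, -9], "yaw": 0, "jaw": 55}, {"delta_pos": [-4, 0, -12], "yaw": 0, "jaw": 55}, {"delta_pos": [-8, 0, -14], "yaw": 0, "jaw": 55}, {"delta_pos": [-12, 0, -14], "yaw": 0, "jaw": 55}, {"delta_pos": [-16, 0, -14], "yaw": 0, "jaw": 55}, {"delta_pos": [-18, 0, -14], "yaw": 0, "jaw": 55}]}}

```text
clock: 19.45
eef_pos: [421.0, -248.4, 173.5]
tcp_rot: [-3.142, 0.001, -0.167]
contact_force: [0.2, 0.1, -0.0]
opening: 0.552
grasp_force: 0.0
```

Run:
```python
from h import *
im,d=vision.grab_frame("top");cv2.imwrite("pics/top9.png",cv2.resize(im[180:400,130:530][:,:,::-1],None,fx=2,fy=2,interpolation=cv2.INTER_CUBIC))
lms("top",("canister_1","tea_tin","salt_shaker","spice_jar","paring_knife"),0,3);lms("top",("palette_handle",))
```

```text
canister_1 0.92 [190. 214.] [733.7 297.    0. ]
canister_1 0.91 [152. 306.] [523.4 360.2   0. ]
canister_1 0.62 [255. 225.] [713.8 147.9   0. ]
tea_tin 0.76 [324. 276.] [604.7 -13.7   0. ]
salt_shaker 0.82 [320. 194.] [794.    3.1   0. ]
spice_jar 0.76 [335. 198.] [784.8 -32.6   0. ]
paring_knife 0.58 [416. 255.] [ 660.5 -217.1    0. ]
paring_knife 0.41 [322. 276.] [603.8  -8.6   0. ]
palette_handle 0.72 [444. 287.] [ 588.5 -275.3    8.5]
```

View pics/top9.png

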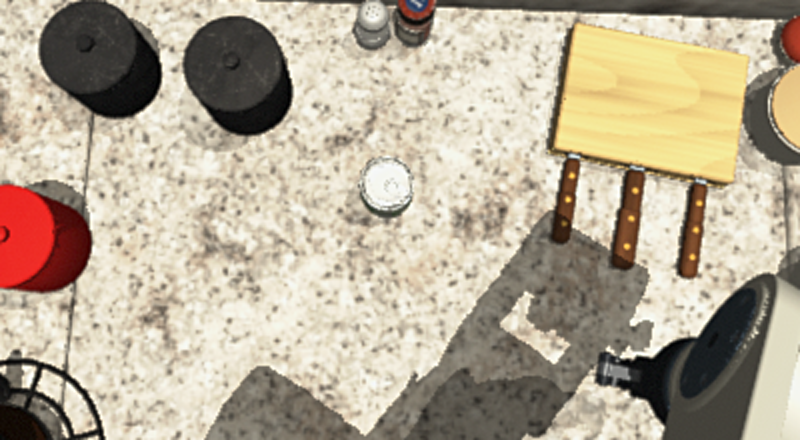

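The top view shows the palette knife's handle at (630,215), in the middle slot between the two dock knives. The canisters, tin and shakers are where they were. One numeric check of the handle's end, then I hand in.

Run:
```python
from h import *
M=np.array([638.1,-284.5]);a=np.array([.9863,-.1652])
for c in ("top","wrist"):
    im,d=vision.grab_frame(c);cal=vision.calibration(c)
    for o in vision.cut_out(c,"palette_handle")[:2]:
        v,u=np.nonzero(o["region"])
        P=np.array([world(c,(x,y),z=12,cal=cal)[:2] for x,y in zip(u,v)])-M
        t=P@a;n=P@[a[1],-a[0]]
        print(c,o["conf"],o["uv"],"along",t.min(),t.max(),"lat",np.percentile(n,[2,98]))
```

```text
top 0.73 [444.5, 289.0] along -110.11625073127841 3.8850855362295977 lat [-11.77799339  11.33715689]
top 0.48 [181.6, 208.1] along -62.13144065721611 69.98255013320338 lat [-677.58661366 -544.88732989]
wrist 0.62 [313.8, 44.0] along -110.46365472311712 -50.521658418772695 lat [-10.26216331  12.61245961]
```

The handle's rear end measures 110 mm in front of the dock, which is exactly fully home.

```bash
python3 -c "
from rig import r
print(r.sign_off())"
```

```text
the job is handed in; nothing more can be done
None
```

The palette knife was drawn out by the blade, laid down and released, then taken by the handle, turned round and pushed fully home in the middle slot. The other items appear undisturbed, and the job is handed in at about 20 s.

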